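# Slide the saucepan to the free ring and cover it

### The job

Slide the uncovered saucepan across the glass hob, without lifting or tipping it, until it stands centred on the one free cooking ring. Then fetch its lid from the worktop and set it gently on the pan, knob up and fully seated. Leave the kettle, the coffee pot and the canister where they are.

Things in the scene. Friction and masses are not known exactly. Their poses are not given: they have to be found in the camera images.
- hob: Fixed black glass hob with a steel edge, 510 mm (x) by 580 mm (y), axes parallel to the world. Origin: centre of its underside, at worktop level; flat glass 6 mm above it. Ring centres at x -107.5 mm (row near the robot: saucepan and free ring, side by side) and +107.5 mm (kettle, coffee pot), y +95 and -165 mm. Four 33 mm high black control knobs along its +y edge.
- free_ring: The free cooking ring: a thin pale-grey circle 145 mm in diameter printed flat on the black glass, with nothing standing on it. It is the left or the right ring of the row near the robot. Origin at its centre, on the glass surface (z = 0.006).
- saucepan: Open steel saucepan, 140 mm outside, 80 mm high, wall 3 mm, base 128 mm, 0.4 to 0.85 kg, on a 180 mm ring; the glass grips fairly well. Origin: centre of its underside; z up, +x along its one long black handle, which starts pointing to the robot's left (within 35 degrees of +y). Handle 20 mm wide, 14 mm thick, 88 to 226 mm off the axis, its middle 61 mm high at the inner end, 71 mm at the outer.
- saucepan_handle (a point): Point in the middle of the saucepan handle's thickness, 115 mm out from the pan's axis along its +x and 63.5 mm above its underside: a good place to pinch it from above, across its 20 mm width.
- lid: The saucepan's steel lid, 145 mm across, 0.2 kg, lying knob up on the worktop to the right (-y) of the hob. Origin: centre of its underside, z up. From below: skirt 125 mm across and 8 mm high that goes inside the pan's mouth (134 mm), 3 mm flange 145 mm across that rests on the rim, dome up to 20 mm, stem, round black knob. Seated, its origin is 72 mm above the pan's underside.
- lid_knob (a point): Centre of the lid's round knob, on the lid's axis, 43 mm above its underside; the knob is 30 mm across and reaches from 31 to 54 mm.
- kettle: Squat steel stove-top kettle, 164 mm across, 162 mm high with its arched handle, on a ring of the row farther from the robot. Not to be moved. Origin at the centre of its underside.
- moka: Eight-sided aluminium coffee pot with a black side handle, 88 mm across the foot, 158 mm high, on the other ring of the farther row. Not to be moved. Origin at the centre of its underside.
- canister: White ceramic storage canister with a wooden lid, 100 mm across, 143 mm high, on the worktop to the left (+y) of the hob. Not to be moved. Origin at the centre of its underside.
Mind the look-alikes: they are no part of the job. Leave any green or yellow look-alike of the lid alone.

How it is judged:
By the outcome, as a careful person would: the job done as asked, in the order asked, and still so for the second after the job is handed in, with the robot touching nothing.
It also fails if it takes over 61 s, if anything falls off the work surface, if the arm or the gripper's body presses on something with over 40 N, if the wrist force passes 120 N, or if a joint passes its speed limit or range.

### The arm

A 7-joint arm with a two-finger parallel gripper is mounted at the origin on the work surface. World frame = base frame: x ahead of the robot, y to its left, z up, the work surface at z = 0. Lengths are in m, angles in rad, forces in N, time in s.
With the tool pointing down it reaches from about 0.425 to 0.925 m from the base axis. Payload 6.8 kg.
Tool frame: the origin (TCP) lies at the very end of the fingers, on their centre line; the grasp point (between the pads) lies 19 mm behind it (grip_point_offset is the distance from the TCP to the grasp point, in m); z points along the fingers, y is the line along which they close (so a half turn about z gives the same grasp; the last joint's range is limited). The gripper opens to 85 mm and grips with 20 to 120 N. Pads are 22 mm wide; open, the fingers measure 114 mm over their backs; the gripper's body (76 mm by 85 mm) begins 54 mm behind the grasp point. The pads swing forward as they close: fully open they stand 13 mm farther back than shut.
Start: joints at [-1.245, 0.477, 0.022, 1.555, -0.011, 1.109, -0.083], TCP at [0.284, 0.612, 0.231] pointing down, gripper open.
Joint ranges: [-2.96, 2.96], [-0.34, 2.1], [-1.41, 1.46], [0.24, 2.44], [-1.37, 4.51], [0.17, 1.92], [-2.96, 2.96]. Speed limits (rad/s): [2.39, 2.39, 3.14, 3.14, 3.14, 3.14, 3.14].

### API

Orientations are given as a unit quaternion [w, x, y, z].
In Python, from station import * gives the robot as it stands.
- The arm moves only by the tool carry_out, never from a script. Its argument "rows" is text: rows parted by semicolons, each of 4 numbers parted by spaces: the shift along the world's x, y, z in mm, then the turn about the world's z in degrees. In form: dx dy dz yaw; .... A call has 1 to 10 rows; each row shifts and turns the commanded pose from where the row before left it; what a row does not reach is not made up. A row lasts 1/8 s, in which the tool goes at most 62.5 mm and 10.7 degrees, less where a joint would pass 70% of its speed; a pose out of reach is approached as far as the arm can. A call is refused whole if a number of a shift passes 62.5 or a number of a turn 10.7, either way. A call with a gripper value outside its range is refused whole. "claw" is the finger opening in mm, from 0 to 85.4, set as the call begins (left out, the last holds). The fingers move at their own pace and stop on an object; "force" is the grip in N (left out, the last holds). Time passes only in rows, so rows that do not move let the fingers close. It gives the time, the measured TCP pose, the force, the opening and the grip force at its end, in the units of the state.
- get_obs(): the state, without advancing time (a new reading comes with each control period).
- read_camera(name): name is "scene" or "side" or "wrist"; returns a dict with "img" (420x560x3 uint8, blue, green, red), "fov_y" (degrees; the focal length in pixels is half the picture's height over the tangent of half this angle, whatever the lens; pixels are square), "cx", "cy" (the principal point, pixels), "distortion" ([k1, k2, p1, p2, k3] as OpenCV has them; the pictures are not rectified), "world_to_cam" (4x4, takes a point from world to camera coordinates). Camera axes: x right, y up, looking along -z (the intrinsics and any distortion apply to the point x, -y, -z); pixel columns grow to the right and rows downward; lengths in m; the calibration is good to about 2 mm. A picture is of the moment at which its call begins. There is no depth.
- hand_in(): hands the job in; it is judged then, once.
Trained networks look in the newest picture that a camera, given by its name, has taken for a name from the list of things; names that differ only in an ending like _2 or _b are one class to them, and where a whole thing is asked for, a point or a joint stands for the part that bears it (a point fixed in the world has none). Each returns a list of dicts, best first, with "confidence" (0 to 1); they miss things now and then, are a little off and sometimes report something else, mostly with a low value. They report only what shows in the picture. A call takes as long as a camera call. They do not tell look-alikes from the thing itself.
- recognise(camera, thing): "centre" ([column, row] in pixels, amid what is visible of it).
- outline_of(camera, thing): "pixels" (420x560 bool, what is visible of it) and "centre" ([column, row] in pixels, amid what is visible of it).
- place_of(camera, thing): "centre" ([column, row] in pixels: a listed point, or the origin of a listed thing).
The state is a dict: "t": time; "q": joint angles; "joint_vel": joint speeds; "joint_torque": joint torques, N m; "eef_pos": TCP position; "tool_rot": TCP orientation; "contact_force": force on the tool from outside, world axes, zero at the start; "torque": the same for the moment, N m; "gripper_width": opening from 0.0 (shut) to 1.0 (fully open); "grasp_force": force on a finger pad.
Only numpy, scipy, OpenCV 4.12 (cv2) and the standard library are available. Lean on these libraries where they do the work, as an engineer would, in place of code of your own. Each camera call takes 0.05 s, during which the arm holds its last target. There are 200 camera calls.

## Working session

There is one attempt and no reset: what is moved stays moved. The work goes in short steps, Python scripts to look and compute and a tool call to move; the robot and the scene stay as the last step left them, time stands still between calls to the robot, and variables do not carry over. Pictures are saved under pics/ and viewed, at most 10 in all, crops included, and the job is handed in when it is done.

Besides the shell and the picture viewer there is one more tool, called after "Call:" as name(argument=value, ...) on one line, values as JSON. carry_out: Moves the arm, as the interface text tells. Its arguments: {"type":"object","properties":{"rows":{"type":"string"},"claw":{"type":"number"},"force":{"type":"number"}},"required":["rows"]}

```bash
mkdir -p pics
cat > h.py <<'E'
from station import *
import numpy as np, cv2
def K(c):
    f=210/np.tan(np.radians(c["fov_y"])/2)
    return np.array([[f,0,c["cx"]],[0,f,c["cy"]],[0,0,1.]]),np.array(c["distortion"],float)
def ray(c,px):
    k,d=K(c); u=cv2.undistortPoints(np.array([[px]],float),k,d)[0,0]
    M=np.array(c["world_to_cam"]); R=M[:3,:3]; o=-R.T@M[:3,3]
    v=R.T@np.array([u[0],-u[1],-1.]); return o,v/np.linalg.norm(v)
def atz(c,px,z):
    o,v=ray(c,px); return o+v*(z-o[2])/v[2]
def proj(c,P):
    k,d=K(c); M=np.array(c["world_to_cam"]); p=(M[:3,:3]@np.atleast_2d(P).T).T+M[:3,3]
    p=p*[1,-1,-1]; return cv2.projectPoints(p.reshape(-1,1,3),np.zeros(3),np.zeros(3),k,d)[0][:,0]
def tri(rs):
    A=0;b=0
    for o,v in rs:
        m=np.eye(3)-np.outer(v,v);A=A+m;b=b+m@o
    x=np.linalg.solve(A,b); return x,[float(np.linalg.norm((np.eye(3)-np.outer(v,v))@(x-o))) for o,v in rs]
E
cat > a.py <<'E'
from h import *
np.set_printoptions(precision=4,suppress=True)
o=get_obs(); print(o["t"],o["eef_pos"],o["tool_rot"],o["gripper_width"])
C={n:read_camera(n) for n in("scene","side","wrist")}
for n in C:
    cv2.imwrite(f"pics/{n}0.png",C[n]["img"])
    print(n,C[n]["fov_y"],(-np.array(C[n]["world_to_cam"])[:3,:3].T@np.array(C[n]["world_to_cam"])[:3,3]))
for t in("hob","free_ring","saucepan","saucepan_handle","lid","lid_knob","kettle","moka","canister"):
    for n in C:
        print(t,n,[(np.round(r["centre"],1).tolist(),round(r["confidence"],2)) for r in place_of(n,t)][:4])
E
python3 a.py
```

```text
0.0 [0.2835 0.6119 0.2303] [-0.0001  0.2152  0.9766 -0.0009] 1.0010084777528065
scene 49.55146001955133 [1.2413 0.1166 1.2352]
side 42.82168275814982 [0.2084 1.3788 1.3161]
wrist 69.99531570190051 [0.2239 0.6387 0.373 ]
hob scene [([298.8, 255.4], 0.92), ([232.3, 270.5], 0.27)]
hob side [([251.1, 227.5], 0.95)]
hob wrist []
free_ring scene []
free_ring side [([287.9, 203.4], 0.39)]
free_ring wrist []
saucepan scene [([330.6, 224.2], 0.94)]
saucepan side [([277.4, 243.8], 0.78), ([308.9, 157.7], 0.22)]
saucepan wrist []
saucepan_handle scene [([363.0, 236.0], 0.67)]
saucepan_handle side [([254.7, 251.2], 0.72)]
saucepan_handle wrist []
lid scene [([139.1, 160.3], 0.66), ([191.7, 196.4], 0.64), ([213.8, 152.6], 0.59), ([363.3, 238.0], 0.26)]
lid side [([334.2, 143.6], 0.95), ([309.7, 170.7], 0.81)]
lid wrist []
lid_knob scene [([187.6, 189.7], 0.98), ([138.3, 158.3], 0.61), ([211.5, 139.5], 0.55)]
lid_knob side [([309.2, 159.5], 0.92), ([338.8, 134.1], 0.63)]
lid_knob wrist []
kettle scene [([319.4, 291.8], 0.91)]
kettle side [([213.0, 243.3], 0.8)]
kettle wrist []
moka scene [([234.8, 271.0], 0.58)]
moka side [([234.4, 195.2], 0.83), ([215.6, 243.5], 0.47)]
moka wrist []
canister scene [([464.6, 265.6], 0.61)]
canister side [([237.8, 345.4], 0.58)]
canister wrist [([284.9, 335.6], 0.68)]
```

View pics/scene0.png

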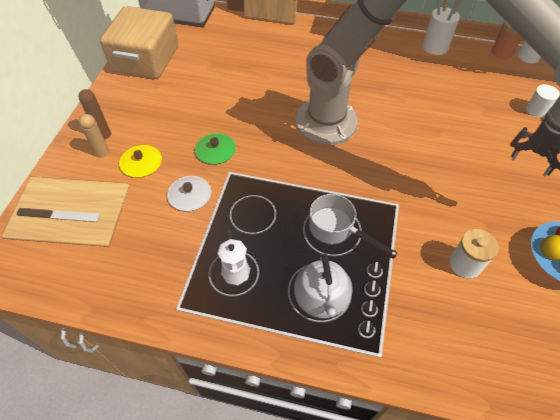

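View pics/side0.png

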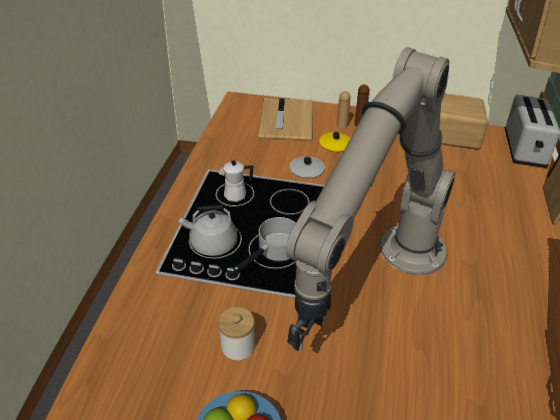

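```bash
cat > b.py <<'E'
from h import *
np.set_printoptions(precision=4,suppress=True)
S=read_camera("scene");D=read_camera("side")
def two(a,b,n): 
    x,r=tri([ray(S,a),ray(D,b)]); print(n,x,np.round(r,4))
two((298.8,255.4),(251.1,227.5),"hob")
two((330.6,224.2),(277.4,243.8),"pan")
two((363,236),(254.7,251.2),"handle")
for a in((187.6,189.7),(138.3,158.3),(211.5,139.5)):
    for b in((309.2,159.5),(338.8,134.1)): two(a,b,f"knob {a}{b}")
two((319.4,291.8),(213,243.3),"kettle")
two((234.8,271),(234.4,195.2),"moka")
two((464.6,265.6),(237.8,345.4),"canister")
print("ring side z6",atz(D,(287.9,203.4),.006))
E
python3 b.py
```

```text
hob [0.5813 0.0191 0.003 ] [0.0036 0.0036]
pan [0.4651 0.0973 0.0245] [0.0007 0.0007]
handle [0.5186 0.199  0.0784] [0.0015 0.0015]
knob (187.6, 189.7)(309.2, 159.5) [ 0.4409 -0.3875  0.0351] [0.0085 0.0085]
knob (187.6, 189.7)(338.8, 134.1) [ 0.3873 -0.4221  0.0821] [0.0877 0.0877]
knob (138.3, 158.3)(309.2, 159.5) [ 0.4151 -0.5369  0.012 ] [0.0708 0.0708]
knob (138.3, 158.3)(338.8, 134.1) [ 0.3466 -0.6039  0.0315] [0.0126 0.0126]
knob (211.5, 139.5)(309.2, 159.5) [ 0.3923 -0.2774  0.1744] [0.0491 0.0491]
knob (211.5, 139.5)(338.8, 134.1) [ 0.3348 -0.3242  0.2006] [0.0234 0.0234]
kettle [ 0.6892  0.1087 -0.0056] [0.0061 0.0061]
moka [ 0.6842 -0.1513  0.0035] [0.0035 0.0035]
canister [0.4984 0.5162 0.0013] [0.0023 0.0023]
ring side z6 [ 0.4749 -0.141   0.006 ]
```

Scene picture: three lids show. The steel one is at (190,192), the yellow at (140,160) and the green at (215,148). The steel lid, beside the hob, is the real one. The saucepan is at (332,220), with its handle running to (393,253). The free ring is at (253,214), on the robot's right. In the side picture the steel lid is at (308,166), the yellow at (335,141) and the ring at (289,202).

```bash
cat > c.py <<'E'
from h import *
from scipy.optimize import least_squares
np.set_printoptions(precision=4,suppress=True)
def ring(c,guess,r=.0725,tol=.012,z=.006):
    g=c["img"].min(2).astype(float); g=g-cv2.medianBlur(c["img"].min(2),11)
    vs,us=np.nonzero(g>25); P=np.array([atz(c,(u,v),z)[:2] for u,v in zip(us,vs)])
    x=np.array(guess)
    for t in(.025,tol,.006):
        k=abs(np.hypot(*(P-x).T)-r)<t
        x=least_squares(lambda y:np.hypot(*(P[k]-y).T)-r,x,loss="soft_l1",f_scale=.002).x
    return x,k.sum(),np.std(np.hypot(*(P[k]-x).T)-r)
if __name__=="__main__":
    S=read_camera("scene");D=read_camera("side")
    for c in(S,D): print(ring(c,(.475,-.145)))
    k=S["img"][150:240,100:280]; cv2.imwrite("pics/crop.png",cv2.resize(k,None,fx=4,fy=4,interpolation=2))
E
python3 c.py
```

```text
(array([ 0.4718, -0.1561]), np.int64(301), np.float64(0.0023862572511539402))
(array([ 0.4731, -0.1566]), np.int64(177), np.float64(0.0030096516561914743))
```

View pics/crop.png

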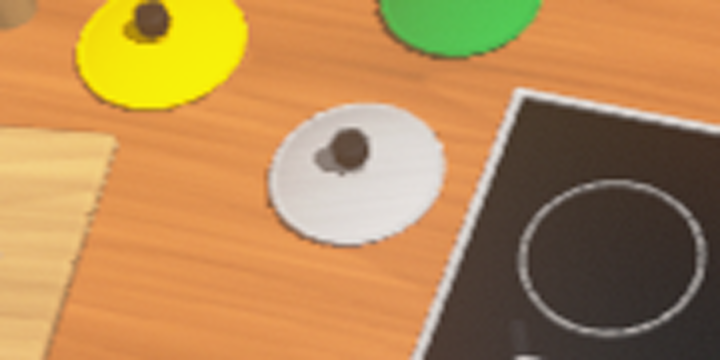

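Call:
carry_out(rows="15 -40 12 10;20 -45 12 10;20 -45 0 10;20 -45 0 10;20 -45 0 10;20 -45 0 10;20 -45 0 10;20 -45 0 10;20 -37 0 7")

```text
t: 2.82
eef_pos: [0.4594, 0.2185, 0.2556]
tool_rot: [0.0, -0.518, 0.856, -0.0]
contact_force: [0.1, -0.7, 0.2]
gripper_width: 0.998
grasp_force: 0.0
```

The crop confirms the plain steel lid, with its knob at scene pixel (187,187). The yellow and green ones are the look-alikes. The free ring is empty, with its centre at about (0.472, -0.156). Next is the wrist view of the pan.

```bash
cat > d.py <<'E'
from h import *
import sys
np.set_printoptions(precision=4,suppress=True)
o=get_obs(); print(o["eef_pos"])
W=read_camera("wrist"); cv2.imwrite(f"pics/{sys.argv[1]}.png",W["img"])
for t,z in(("saucepan",.006),("saucepan_handle",.0695),("lid_knob",.043)):
    for r in place_of("wrist",t)[:2]: print(t,r["centre"],round(r["confidence"],2),atz(W,r["centre"],z))
for r in outline_of("wrist","saucepan")[:1]:
    m=r["pixels"]; print(m.sum()); np.save("m.npy",m)
    I=W["img"].copy(); I[cv2.Canny(m.astype(np.uint8)*255,50,100)>0]=(0,0,255); cv2.imwrite(f"pics/{sys.argv[1]}m.png",I)
E
python3 d.py w1
```

```text
[0.4594 0.2185 0.2556]
saucepan [234.6, 93.4] 0.57 [0.4611 0.0954 0.006 ]
saucepan_handle [229.8, 194.1] 0.83 [0.5138 0.1965 0.0695]
18412
```

View pics/w1m.png

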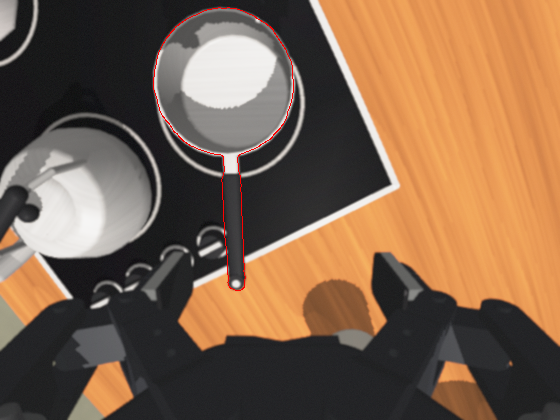

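The wrist view shows the pan rim centred at (225,82) and the handle running from (232,160) to (236,284). The outline matches it well. I'll fit the rim circle and the handle axis.

```bash
cat > e.py <<'E'
from h import *
from scipy.optimize import least_squares
np.set_printoptions(precision=4,suppress=True)
def circ(P,x0,r=None):
    f=(lambda y:np.hypot(*(P-y[:2]).T)-(y[2] if r is None else r))
    return least_squares(f,list(x0)+([.07] if r is None else []),loss="soft_l1",f_scale=.001).x
def pan(c,m,z0=.006,g=(.463,.096)):
    e=cv2.findContours(m.astype(np.uint8),0,1)[0]; e=max(e,key=len)[:,0].astype(float)
    P=np.array([atz(c,p,z0+.08)[:2] for p in e]); x=np.array([*g,.07])
    for t in(.02,.006,.003):
        k=abs(np.hypot(*(P-x[:2]).T)-x[2])<t; x=circ(P[k],x[:2])
    vs,us=np.nonzero(m); H=np.array([atz(c,(u,v),z0+.066)[:2] for u,v in zip(us,vs)])-x[:2]
    d=np.hypot(*H.T); H=H[(d>.1)&(d<.215)]; 
    b=[H[(d2>=lo)&(d2<lo+.01)].mean(0) for d2 in[np.hypot(*H.T)] for lo in np.arange(.1,.21,.01) if ((d2>=lo)&(d2<lo+.01)).any()]
    b=np.array(b); v=np.linalg.svd(b-b.mean(0))[2][0]; v*=np.sign(v@b.mean(0))
    off=float(np.cross(v,b.mean(0))); 
    return x,k.sum(),v,np.degrees(np.arctan2(v[1],v[0])),off,x[:2]+v*.115+np.array([-v[1],v[0]])*off
if __name__=="__main__":
    W=read_camera("wrist"); r=outline_of("wrist","saucepan")[0]
    x,n,v,a,off,g=pan(W,r["pixels"]); print("pan",x,n,"ang",a,"off",off,"grasp",g)
    for t in("saucepan_handle",):
        for r in place_of("wrist",t)[:1]: print(r["centre"],ray(W,r["centre"]))
    o=get_obs(); T=o["tool_rot"]; print(o["t"],"tcp",o["eef_pos"],"yaw y",2*np.degrees(np.arctan2(T[2],T[1]))-90,o["contact_force"])
    print("go mm",(g-o["eef_pos"][:2])*1000)
E
python3 -W ignore e.py
```

```text
pan [0.4603 0.0959 0.0691] 398 ang 62.60648489227401 off 0.0016694928744912518 grasp [0.5117 0.1988]
[228.4, 191.1] (array([0.4273, 0.1628, 0.398 ]), array([ 0.2493,  0.0955, -0.9637]))
3.225 tcp [0.4581 0.2219 0.2553] yaw y 152.26014895521493 [-0.4729 -0.5803  0.0529]
go mm [ 53.6373 -23.1923]
```

Call:
carry_out(rows="18 -8 -20 0;18 -8 -20 0;18 -7 -20 0;0 0 0 0;0 0 0 0")

```text
t: 3.85
eef_pos: [0.5122, 0.1987, 0.1957]
tool_rot: [0.0, -0.517, 0.856, 0.0]
contact_force: [0.3, 0.2, 0.2]
gripper_width: 1.0
grasp_force: 0.0
```

```bash
cat >> e.py <<'E'
    o1=(np.array([0.4273, 0.1628, 0.398 ]), np.array([ 0.2493,  0.0955, -0.9637]))
    rr=place_of("wrist","saucepan_handle")
    if rr: print("tri",tri([o1,ray(W,rr[0]["centre"])]))
E
python3 -W ignore e.py
```

```text
pan [0.4603 0.0963 0.0691] 378 ang 63.14358114535057 off 0.000166123728332572 grasp [0.5122 0.199 ]
[283.0, 199.9] (array([0.4812, 0.1402, 0.3383]), array([ 0.1051,  0.2077, -0.9725]))
4.0 tcp [0.5125 0.1985 0.1962] yaw y 152.21659725188533 [-0.0165 -0.5253 -0.7256]
go mm [-0.3345  0.4934]
tri (array([0.5083, 0.194 , 0.0857]), [0.00029129843638545094, 0.0002912984363855332])
```

Call:
carry_out(rows="0 0 -30 0.5;0 0 -30 0.4;0 0 -30 0;0 0 -30 0;0 0 -20 0;0 0 -6 0;0 0 0 0", claw=50)

```text
t: 4.92
eef_pos: [0.5129, 0.1978, 0.0497]
tool_rot: [0.0, -0.523, 0.852, 0.0]
contact_force: [-0.2, 0.0, -0.4]
gripper_width: 0.585
grasp_force: 0.0
```

Call:
carry_out(rows="0 0 0 0;0 0 0 0;0 0 0 0;0 0 0 0;0 0 0 0;0 0 0 0", claw=12, force=45)

```text
t: 5.68
eef_pos: [0.5133, 0.198, 0.0503]
tool_rot: [0.001, -0.523, 0.853, 0.0]
contact_force: [-0.5, 0.4, 6.2]
gripper_width: 0.222
grasp_force: 46.5
```

```bash
python3 -W ignore e.py; python3 -c "
from h import *
o=get_obs();print(o['gripper_width'],o['grasp_force'],o['contact_force'])"
```

```text
pan [0.4607 0.0966 0.0689] 541 ang 62.706548467744454 off -1.3315067658649371e-05 grasp [0.5135 0.1988]
[278.8, 276.9] (array([0.4829, 0.1391, 0.1928]), array([ 0.223 ,  0.4141, -0.8825]))
5.825 tcp [0.5133 0.198  0.0503] yaw y 153.03489850406763 [-1.1551  0.3109  5.8135]
go mm [0.1762 0.7255]
tri (array([0.5122, 0.195 , 0.0735]), [0.0008835692232589302, 0.0008835692232588732])
0.22445359542406035 46.50743007659912 [-1.53399138  1.40711397  5.74698566]
```

Call:
carry_out(rows="0 0 0.5 0;0 0 0 0")

```text
t: 6.12
eef_pos: [0.5133, 0.1979, 0.0504]
tool_rot: [0.001, -0.523, 0.852, 0.0]
contact_force: [-0.5, 0.5, 5.2]
gripper_width: 0.224
grasp_force: 46.4
```

Call:
carry_out(rows="0 0 1 0;0 0 0 0")

```text
t: 6.38
eef_pos: [0.5127, 0.1979, 0.0507]
tool_rot: [0.0, -0.523, 0.852, 0.0]
contact_force: [1.7, 2.6, -2.6]
gripper_width: 0.222
grasp_force: 45.6
```

Call:
carry_out(rows="0 0 -0.4 0;0 -4 0 0;0 -8 0 0;0 -12 0 0;1 -12 0 0;1 -12 0 0;1 -8 0 0;0 -4 0 0")

```text
t: 7.38
eef_pos: [0.5159, 0.1367, 0.0504]
tool_rot: [-0.0, -0.522, 0.853, -0.0]
contact_force: [-0.6, 3.4, 0.8]
gripper_width: 0.219
grasp_force: 45.9
```

Fz stays near zero and the drag is about 3.4 N, so I'll continue.

Call:
carry_out(rows="0 -6 0 0;1 -12 0 0;1 -15 0 0;1 -15 0 0;1 -15 0 0;1 -15 0 0;1 -15 0 0;1 -12 0 0;0 -8 0 0;0 -4 0 0")

```text
t: 8.62
eef_pos: [0.5227, 0.0201, 0.0504]
tool_rot: [0.0, -0.523, 0.853, 0.0]
contact_force: [-0.4, 4.0, 1.8]
gripper_width: 0.224
grasp_force: 46.1
```

```bash
cat > f.py <<'E'
from h import *; from e import pan; from c import ring
import sys
np.set_printoptions(precision=4,suppress=True)
W=read_camera("wrist")
o=get_obs();print(o["t"],o["eef_pos"],o["contact_force"],o["torque"],o["grasp_force"])
p=o["eef_pos"][:2]+np.array([-.0524,-.1018])
print("expected",p)
for n in("wrist","scene","side"):
    c=read_camera(n); r=outline_of(n,"saucepan")
    if r:
        x,k,v,a,off,g=pan(c,r[0]["pixels"],g=p); print(n,x,k,a,off)
    print(" ring",ring(c,(.4725,-.1563)))
cv2.imwrite(f"pics/{sys.argv[1]}.png",W["img"])
E
python3 -W ignore f.py s1
```

```text
8.675 [0.5227 0.0197 0.0504] [-0.4814  1.6894  1.6525] [ 0.4148 -0.0862 -0.1957] 46.070446372032166
expected [ 0.4703 -0.0821]
wrist [ 0.47   -0.0818  0.069 ] 541 62.972312552204336 -0.0006729721128677993
 ring (array([ 0.4574, -0.1403]), np.int64(24), np.float64(0.0006243556611219618))
scene [ 0.4726 -0.0827  0.0688] 58 64.39071136178748 0.00016747500788040492
 ring (array([ 0.4716, -0.1564]), np.int64(131), np.float64(0.001967027895857574))
side [ 0.4716 -0.0796  0.0717] 36 28.745998356287803 0.09450217257036418
 ring (array([ 0.4813, -0.1743]), np.int64(45), np.float64(0.0034038077882605202))
```

Call:
carry_out(rows="0 -5 0 0;0 -10 0 0;0 -13 0 0;0 -13 0 0;1 -13 0 0;0 -10 0 0;0 -6 0 0;0 -4 0 0;0 0 0 0")

```text
t: 10.1
eef_pos: [0.5236, -0.0542, 0.0504]
tool_rot: [-0.0, -0.523, 0.853, -0.0]
contact_force: [0.2, 1.1, 1.9]
gripper_width: 0.223
grasp_force: 46.1
```

```bash
python3 -W ignore f.py s2
```

```text
10.15 [ 0.5236 -0.0542  0.0504] [-0.7108  1.3592  3.4155] [ 0.2623  0.0603 -0.1661] 46.165316104888916
expected [ 0.4712 -0.156 ]
wrist [ 0.471  -0.1555  0.069 ] 538 63.11368765942419 -0.0011075158790024714
 ring (array([ 0.5004, -0.127 ]), np.int64(87), np.float64(0.0027161250693775655))
scene [ 0.4735 -0.1536  0.0716] 49 63.922732909719166 -0.0016593330336350798
 ring (array([ 0.4727, -0.1537]), np.int64(46), np.float64(0.002170638583823077))
side [ 0.4684 -0.1544  0.0676] 31 27.34753925660062 0.09802074515370152
 ring (array([ 0.4728, -0.1567]), np.int64(56), np.float64(0.002697521472168766))
```

View pics/s2.png

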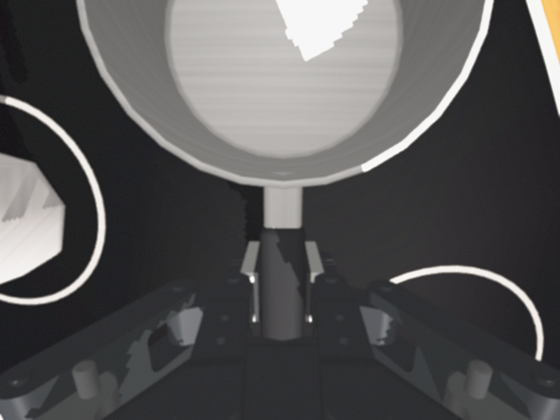

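The pinched handle is at (283,280) in the wrist view and the pan is upright. I'll release it, rise and check the centring from above.

Call:
carry_out(rows="0 0 0 0;0 0 0 0;0 0 0 0;0 0 0 0;0 0 30 0;0 0 50 0;0 0 50 0;0 0 50 0;0 0 20 0;0 0 0 0", claw=50)

```text
t: 11.7
eef_pos: [0.5247, -0.0535, 0.2521]
tool_rot: [0.002, -0.523, 0.852, -0.001]
contact_force: [0.0, 0.4, 0.3]
gripper_width: 0.581
grasp_force: 0.0
```

```bash
cat > g.py <<'E'
from h import *; from e import pan; from c import ring
np.set_printoptions(precision=4,suppress=True)
W=read_camera("wrist"); cv2.imwrite("pics/s3.png",W["img"])
o=get_obs();print(o["t"],o["eef_pos"])
for n in("wrist","scene","side"):
    c=read_camera(n); r=outline_of(n,"saucepan")
    if r: print(n,pan(c,r[0]["pixels"],g=(.472,-.156)))
    print(" near",ring(c,(.4725,-.1563)))
    for R,g in((.09,(.4725,.1037)),(.0725,(.4725,.1037)),(.08,(.4725,.1037)),(.0725,(.6875,-.1563))): print("  ",R,ring(c,g,R))
k=lambda n:[(np.round(r["centre"],1),round(r["confidence"],2)) for r in place_of(n,"lid_knob")][:3]
print(k("scene"),k("side"))
E
python3 -W ignore g.py
```

```text
11.75 [ 0.5237 -0.0535  0.2505]
wrist (array([ 0.4708, -0.1557,  0.0689]), np.int64(405), array([0.4608, 0.8875]), np.float64(62.55983018735714), -7.52995835073128e-05, array([ 0.5239, -0.0537]))
 near (array([ 0.4662, -0.1517]), np.int64(608), np.float64(0.0029724112794459103))
   0.09 (array([0.4725, 0.1035]), np.int64(1400), np.float64(0.0019423577035234047))
   0.0725 (array([0.4706, 0.0838]), np.int64(537), np.float64(0.00295456210999367))
   0.08 (array([0.4711, 0.0918]), np.int64(704), np.float64(0.002779780346171756))
   0.0725 (array([ 0.6877, -0.1564]), np.int64(1181), np.float64(0.0017448266836471086))
scene (array([ 0.4731, -0.158 ,  0.0697]), np.int64(52), array([0.3944, 0.9189]), np.float64(66.77041055363023), -0.00810344248258995, array([ 0.5259, -0.0555]))
 near (array([ 0.4731, -0.1565]), np.int64(118), np.float64(0.0025212924003128823))
   0.09 (array([0.4715, 0.1042]), np.int64(385), np.float64(0.002433977024221182))
   0.0725 (array([0.4797, 0.1217]), np.int64(99), np.float64(0.002746321724750205))
   0.08 (array([0.4773, 0.1143]), np.int64(138), np.float64(0.0027
[... 169 characters left out ...]
77, 0.4971]), np.float64(29.80631359610464), 0.09267690702620104, array([ 0.5239, -0.0158]))
 near (array([ 0.4723, -0.1562]), np.int64(73), np.float64(0.0024902211728208014))
   0.09 (array([0.4732, 0.1036]), np.int64(308), np.float64(0.002681431266788181))
   0.0725 (array([0.4574, 0.0935]), np.int64(63), np.float64(0.002462566586175515))
   0.08 (array([0.4623, 0.1014]), np.int64(91), np.float64(0.002549953516244192))
   0.0725 (array([ 0.6877, -0.1568]), np.int64(148), np.float64(0.0028588858607875517))
[(array([184.5, 186.8]), 0.87), (array([138.2, 154.2]), 0.74), (array([215. , 142.1]), 0.56)] [(array([308.9, 160.6]), 0.96), (array([333.4, 135.2]), 0.73), (array([357. , 171.2]), 0.59)]
```

View pics/s3.png

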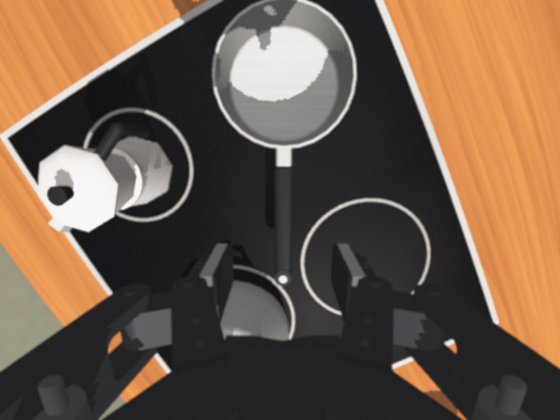

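The pan is centred to within about 2 mm: the rings seen by the wrist camera put the free ring at (0.4725, -0.1565), and the pan is at (0.4708, -0.1557). Next is the lid.

Call:
carry_out(rows="-8 -35 0 0;-10 -45 0 0;-10 -45 0 0;-10 -45 0 0;-10 -45 0 0;-10 -40 0 0;-5 -20 0 0;0 0 0 0;0 0 0 0")

```text
t: 13.28
eef_pos: [0.4685, -0.2962, 0.2479]
tool_rot: [-0.003, -0.524, 0.852, 0.002]
contact_force: [0.3, 0.2, 0.2]
gripper_width: 0.585
grasp_force: 0.0
```

```bash
cat > l.py <<'E'
from h import *; from e import circ
import sys,os
np.set_printoptions(precision=4,suppress=True)
W=read_camera("wrist"); cv2.imwrite(f"pics/{sys.argv[1]}.png",W["img"])
o=get_obs();T=o["tool_rot"];print(o["t"],o["eef_pos"],o["contact_force"],"y yaw",2*np.degrees(np.arctan2(T[2],T[1]))-90)
for r in place_of("wrist","lid_knob")[:3]:
    u,v=map(int,r["centre"]); print("knob",r["centre"],round(r["confidence"],2),atz(W,r["centre"],.043)); 
for r in outline_of("wrist","lid")[:3]:
    m=r["pixels"]; e=max(cv2.findContours(m.astype(np.uint8),0,1)[0],key=len)[:,0].astype(float)
    col=W["img"][m].mean(0)
    P=np.array([atz(W,p,.0095)[:2] for p in e]); x=np.array([*P.mean(0),.0725])
    for t in(.02,.006,.003):
        k=abs(np.hypot(*(P-x[:2]).T)-x[2])<t
        if k.sum()>10: x=circ(P[k],x[:2])
    print("lid",x,k.sum(),len(e),round(r["confidence"],2),"bgr",col)
S=read_camera("scene");D=read_camera("side")
for a,b in(((187.6,189.7),(309.2,159.5)),((184.5,186.8),(308.9,160.6))): print(tri([ray(S,a),ray(D,b)]))
if len(place_of("wrist","lid_knob")): 
    rs=np.load("rays.npy").tolist() if os.path.exists("rays.npy") else []
    o_,v_=ray(W,place_of("wrist","lid_knob")[0]["centre"]); rs.append([o_.tolist(),v_.tolist()]); np.save("rays.npy",rs)
    if len(rs)>1: print("tri",tri([(np.array(a),np.array(b)) for a,b in rs]))
E
rm -f rays.npy; python3 -W ignore l.py l1
```

```text
13.325 [ 0.4688 -0.2957  0.2481] [ 0.0128  1.2409 -1.0362] y yaw 153.26509581687694
knob [443.1, 37.6] 0.73 [ 0.2367 -0.3638  0.043 ]
knob [263.8, 109.5] 0.7 [ 0.4459 -0.3823  0.043 ]
lid [ 0.4435 -0.3839  0.0722] 340 340 0.87 bgr [217.1526 220.0486 222.8585]
lid [ 0.2347 -0.3603  0.0716] 275 346 0.85 bgr [ 87.2754 194.216   55.3763]
(array([ 0.4409, -0.3875,  0.0351]), [0.008495341058558733, 0.008495341058558679])
(array([ 0.4375, -0.3968,  0.0308]), [0.00019790730980328715, 0.00019790730980319605])
```

View pics/l1.png

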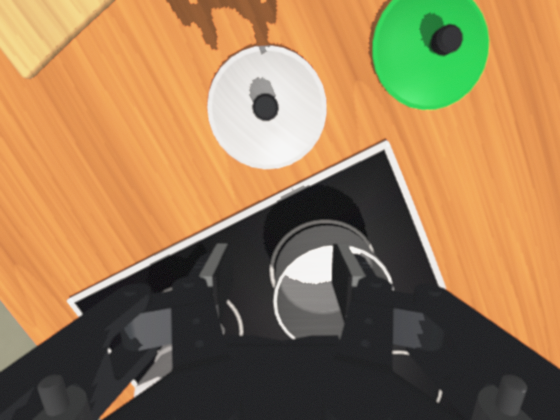

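The steel lid is at (267,107) in the wrist view, with its knob at (265,107). The green look-alike is well away at (430,48). I'll move over the steel lid and measure again.

Call:
carry_out(rows="-8 -29 -20 0;-8 -29 -20 0;-9 -30 -20 0;0 0 0 0;0 0 0 0")

```text
t: 14.25
eef_pos: [0.4438, -0.3845, 0.1883]
tool_rot: [-0.003, -0.524, 0.852, 0.001]
contact_force: [-0.3, 1.3, 0.1]
gripper_width: 0.584
grasp_force: 0.0
```

```bash
cat > k.py <<'E'
from h import *
np.set_printoptions(precision=4,suppress=True)
def knob(c,xy):
    u,v=proj(c,[[*xy,.045]])[0]; g=c["img"].max(2)
    u0,v0=int(u),int(v); k=np.zeros_like(g); k[max(0,v0-45):v0+45,max(0,u0-45):u0+45]=1
    m=((g<75)&(k>0)).astype(np.uint8); n,l,s,ce=cv2.connectedComponentsWithStats(m)
    i=1+np.argmax(s[1:,4]); return ce[i],s[i]
if __name__=="__main__":
    W=read_camera("wrist"); c1,s=knob(W,(.4435,-.383)); print(c1,s,atz(W,c1,.043))
    R=[ray(W,c1)]; z=np.load("rays.npy"); 
    import json
    o,v=np.array(z[0]); f=cv2.imread("pics/l1.png"); 
    W1=dict(np.load("W1.npy",allow_pickle=True).item()) if False else None
E
sed -i '/z=np.load/,$d' k.py
python3 -W ignore l.py l2; python3 k.py
```

```text
14.3 [ 0.4442 -0.3842  0.1888] [ 0.0668 -0.3721 -0.2443] y yaw 153.24307910721748
knob [282.2, 198.6] 0.82 [ 0.443  -0.3832  0.043 ]
knob [484.1, 123.6] 0.75 [ 0.2367 -0.3618  0.043 ]
lid [ 0.4432 -0.3837  0.0718] 368 368 0.92 bgr [210.1821 213.0157 215.7405]
lid [ 0.2343 -0.3604  0.0718] 379 379 0.58 bgr [ 82.7306 184.7296  53.0671]
(array([ 0.4409, -0.3875,  0.0351]), [0.008495341058558733, 0.008495341058558679])
(array([ 0.4375, -0.3968,  0.0308]), [0.00019790730980328715, 0.00019790730980319605])
tri (array([ 0.4048, -0.3964,  0.3013]), [0.04209304052152793, 0.04209304052152804])
[281.7888 198.4772] [269 184  27  30 658] [ 0.4432 -0.3839  0.043 ]
```

Call:
carry_out(rows="-0.7 0.5 -30 0;0 0 -40 0;0 0 -40 0;0 0 -30 0;0 0 -16 0;0 0 -8 0;0 0 0 0", claw=55)

```text
t: 15.52
eef_pos: [0.4428, -0.385, 0.0244]
tool_rot: [-0.003, -0.524, 0.852, 0.001]
contact_force: [-0.5, -0.2, 0.4]
gripper_width: 0.646
grasp_force: 0.0
```

Call:
carry_out(rows="0 0 0 0;0 0 0 0;0 0 0 0;0 0 0 0;0 0 0 0;0 0 0 0", claw=20, force=40)

```text
t: 16.27
eef_pos: [0.443, -0.3853, 0.0253]
tool_rot: [-0.003, -0.524, 0.852, 0.001]
contact_force: [-0.6, 1.7, 6.6]
gripper_width: 0.337
grasp_force: 39.4
```

Call:
carry_out(rows="0 0 5 0;0 0 20 0;0 0 35 0;0 0 35 0;0 0 20 0;0 0 0 0;0 0 0 0")

```text
t: 17.15
eef_pos: [0.4416, -0.3845, 0.138]
tool_rot: [-0.004, -0.524, 0.852, 0.002]
contact_force: [-0.4, -0.5, -2.8]
gripper_width: 0.333
grasp_force: 39.8
```

```bash
cat > n.py <<'E'
from h import *; from e import circ
import sys
np.set_printoptions(precision=4,suppress=True)
o=get_obs();T=o["tool_rot"];t=o["eef_pos"];print(o["t"],t,o["contact_force"],o["torque"],o["gripper_width"],o["grasp_force"],T)
z=t[2]-.0245+.0095
for n in("wrist","scene","side"):
    c=read_camera(n)
    if n=="wrist": cv2.imwrite(f"pics/{sys.argv[1]}.png",c["img"])
    for r in outline_of(n,"lid")[:2]:
        m=r["pixels"]; e=max(cv2.findContours(m.astype(np.uint8),0,1)[0],key=len)[:,0].astype(float)
        P=np.array([atz(c,p,z)[:2] for p in e]); x=np.array([*t[:2],.0725])
        for q in(.02,.008,.004):
            k=abs(np.hypot(*(P-x[:2]).T)-x[2])<q
            if k.sum()>10: x=circ(P[k],x[:2])
        print(n,"lid",x,k.sum(),len(e),round(r["confidence"],2))
E
python3 -W ignore n.py n1
```

```text
17.15 [ 0.4416 -0.3845  0.138 ] [-0.4469 -0.5455 -2.8411] [ 0.0169 -0.0086  0.0686] 0.3332117593213512 39.78481660131365 [-0.0037 -0.5235  0.852   0.0022]
wrist lid [ 0.4387 -0.3896  0.0662] 476 915 0.78
wrist lid [ 0.4416 -0.3845  0.0725] 0 194 0.78
scene lid [100.5046 -54.1327 113.6578] 16 102 0.88
scene lid [ 34.9735 121.7466 126.9982] 14 106 0.85
side lid [279.2949 152.248  317.9646] 15 70 0.92
side lid [ 0.4416 -0.3845  0.0725] 0 79 0.83
```

View pics/n1.png

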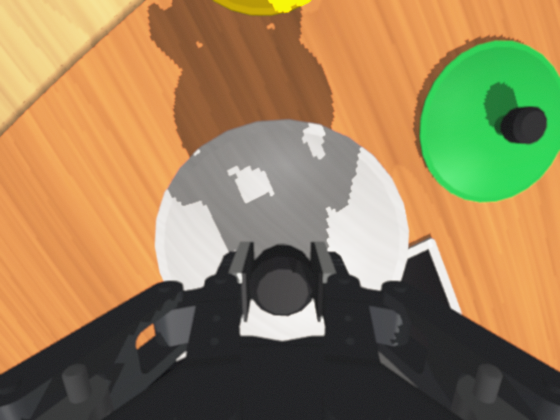

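The lid hangs level and symmetric in the fingers, with its flange top at (280,120) and the knob at (281,285). I'll fit the visible arc for the offset in the hand while moving above the pan.

Call:
carry_out(rows="2 15 5 0;3 30 0 0;4 35 0 0;4 35 0 0;4 35 0 0;5 35 0 0;4 25 0 0;2 15 0 0;0 0 0 0;0 0 0 0")

```text
t: 18.7
eef_pos: [0.4702, -0.1609, 0.144]
tool_rot: [-0.004, -0.523, 0.852, 0.001]
contact_force: [-0.6, -0.3, -2.8]
gripper_width: 0.334
grasp_force: 39.8
```

```bash
cat > p.py <<'E'
from h import *; from e import circ
np.set_printoptions(precision=4,suppress=True)
W=read_camera("wrist"); cv2.imwrite("pics/p1.png",W["img"])
o=get_obs(); t=o["eef_pos"]; print(o["t"],t,o["contact_force"])
for r in outline_of("wrist","lid")[:2]:
    e=max(cv2.findContours(r["pixels"].astype(np.uint8),0,1)[0],key=len)[:,0].astype(float); e=e[e[:,1]<225]
    if len(e)<50: continue
    for dz in(-.003,0,.003):
        P=np.array([atz(W,p,t[2]-.0245+.0095+dz)[:2] for p in e]); print(dz,circ(P,t[:2]),circ(P,t[:2],.0725)-t[:2],len(e))
for r in outline_of("wrist","saucepan")[:2]:
    print("pan rows",np.nonzero(r["pixels"].any(1))[0][[0,-1]],r["confidence"])
E
python3 -W ignore p.py
```

```text
18.75 [ 0.4702 -0.1611  0.1439] [-0.1878  0.5115 -2.4998]
-0.003 [ 0.4715 -0.1584  0.0734] [0.0008 0.0017] 322
0 [ 0.4709 -0.1595  0.072 ] [0.001  0.0021] 322
0.003 [ 0.4704 -0.1606  0.0707] [0.0011 0.0024] 322
```

View pics/p1.png

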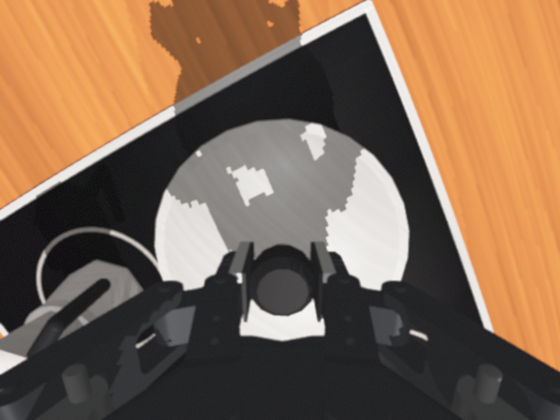

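Call:
carry_out(rows="0 3 0 0;0 0 -10 0;0 0 -10 0;0 0 -8 0;0 0 -4 0;0 0 -3 0;0 0 -2 0;0 0 0 0")

```text
t: 19.85
eef_pos: [0.4705, -0.1569, 0.1071]
tool_rot: [-0.003, -0.524, 0.852, 0.001]
contact_force: [0.1, -0.3, -2.3]
gripper_width: 0.333
grasp_force: 39.8
```

Call:
carry_out(rows="0 0 -1.5 0;0 0 -1 0;0 0 -1 0;0 0 -0.5 0;0 0 0 0")

```text
t: 20.48
eef_pos: [0.4705, -0.1569, 0.1033]
tool_rot: [-0.003, -0.524, 0.852, 0.001]
contact_force: [-1.2, 0.1, 3.3]
gripper_width: 0.335
grasp_force: 40.2
```

Call:
carry_out(rows="0 0 0 0;0 0 0 0;0 0 0 0;0 0 0 0;0 0 10 0;0 0 30 0;0 0 50 0;0 0 50 0;0 0 0 0;0 0 0 0", claw=55)

```text
t: 21.72
eef_pos: [0.4701, -0.157, 0.2431]
tool_rot: [-0.004, -0.523, 0.852, 0.001]
contact_force: [-0.1, 0.3, 0.8]
gripper_width: 0.646
grasp_force: 0.0
```

```bash
cat > q.py <<'E'
from h import *; from e import circ
np.set_printoptions(precision=4,suppress=True)
from k import knob
o=get_obs(); t=o["eef_pos"]; print(o["t"],t,o["contact_force"])
C={n:read_camera(n) for n in("wrist","scene","side")}
W=C["wrist"]
for n in C:
    for r in outline_of(n,"lid")[:3]:
        e=max(cv2.findContours(r["pixels"].astype(np.uint8),0,1)[0],key=len)[:,0].astype(float)
        P=np.array([atz(C[n],p,.0875)[:2] for p in e]); x=circ(P,P.mean(0)); print(n,"lid",x,len(e),r["centre"],"rms",np.std(np.hypot(*(P-x[:2]).T)))
    for r in place_of(n,"lid_knob")[:3]: print("  knob",r["centre"],atz(C[n],r["centre"],.121))
w=cv2.resize(C["wrist"]["img"],(400,300)); s=cv2.resize(C["scene"]["img"][150:330,180:420],(400,300)); d=cv2.resize(C["side"]["img"][140:290,160:360],(400,300))
cv2.imwrite("pics/fin.png",np.vstack([np.hstack([w,s]),np.hstack([d,d*0])]))
E
python3 -W ignore q.py
```

```text
21.725 [ 0.4701 -0.157   0.2431] [-0.0844  0.3495  0.7764]
wrist lid [ 0.4708 -0.1554  0.0717] 395 [283.9, 195.6] rms 0.0005993392857181851
wrist lid [ 0.6739 -0.1688  0.0579] 302 [117.5, 270.4] rms 0.024117228420631305
  knob [281.3, 206.7] [ 0.4711 -0.1542  0.121 ]
scene lid [ 0.2988 -0.334   0.0635] 99 [210.6, 151.7] rms 0.005414985318436035
scene lid [ 0.4076 -0.5505  0.0663] 104 [140.5, 157.1] rms 0.0014203448442891083
scene lid [ 0.4699 -0.1583  0.0724] 121 [249.1, 197.4] rms 0.0013013837913869119
  knob [253.4, 193.4] [ 0.4726 -0.1476  0.121 ]
  knob [139.3, 153.4] [ 0.4056 -0.5452  0.121 ]
  knob [215.2, 140.5] [ 0.2951 -0.3261  0.121 ]
side lid [ 0.3405 -0.4758  0.0649] 71 [333.5, 143.1] rms 0.002636095208948872
side lid [ 0.2338 -0.2609  0.0633] 77 [354.1, 173.6] rms 0.0025059312324615963
side lid [ 0.4715 -0.1562  0.0704] 91 [289.7, 184.2] rms 0.00159414110824005
  knob [335.1, 135.2] [ 0.3452 -0.472   0.121 ]
  knob [293.2, 175.3] [ 0.4629 -0.1684  0.121 ]
  knob [356.3, 171.5] [ 0.2368 -0.2437  0.121 ]
```

View pics/fin.png

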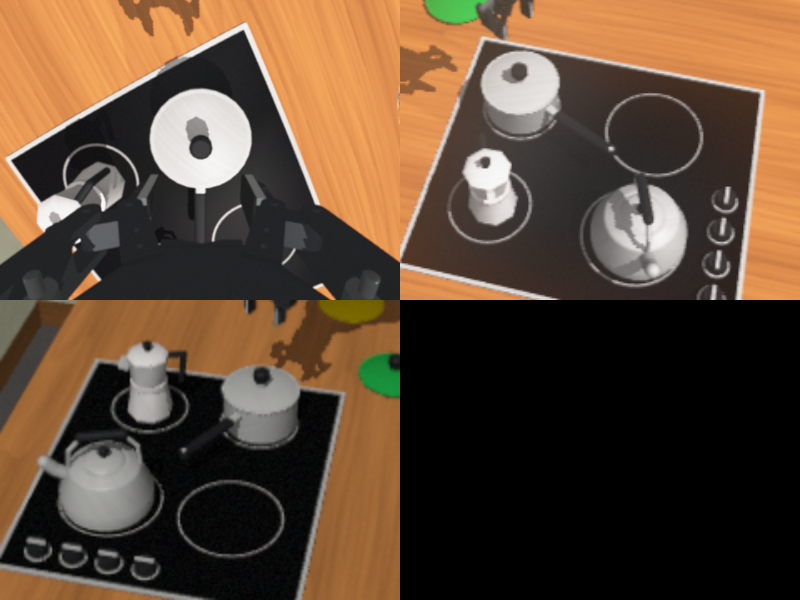

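In all three views the lid sits level on the pan, and its fit of (0.4708, -0.1554) matches the pan centre. The pan stands inside the ring, and the kettle and coffee pot look untouched. I'm handing it in.

```bash
python3 -c "
from station import *
print(hand_in())"
```

```text
the job is handed in; nothing more can be done
None
```

The saucepan stands within about 2 mm of the free ring's centre with its steel lid seated knob up, the arm never went near the kettle, coffee pot or canister, and the job was handed in at about 22 s; the hand-in returned no verdict.

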